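Shut the photometer and start its lamp and measurement

TASK

Get the photometer measuring, in this order: push its open sample lid fully shut, press the raised near end of the rocker on the fan unit (box with the round grille) fully down, do the same on the lamp supply (box with the fins), and last press the round start key on the black key box all the way down and let it come up again. Do not press the square stop key. Only push and press with the fingers: nothing is picked up, and the key box and all the other things stay standing where they are.

Things in the scene. Friction and masses are not known exactly. Their poses are not given: they have to be found in the camera images.
- photometer: white bench photometer, fixed, 300 mm deep (x) x 340 mm wide (y), deck 140 mm high; origin: centre of its underside; x points to its back, y to its left, z up
- lid (a joint): hinge angle of the sample lid: 0 = fully shut, grows as the front edge rises; found open at 0.45 to 0.9 rad; a stiff hinge (0.2 N m) that stays where it is left, so about 3 N pushed down 80 mm from the hinge closes it
- lid_hinge (a point): on the lid's hinge line, middle of its width, at the height of the shut lid's upper face: 65 mm behind the photometer's origin, 70 mm to its right, 152 mm up; axes as the photometer's. The lid is a flat grey plate 165 mm long (towards -x of the photometer), 150 mm wide, 12 mm thick; shut, its upper face is level with this point
- lid_edge (a point): middle of the lid's front edge on its upper face, 165 mm from the hinge; moves with the lid
- fan_unit: cooling-fan unit: grey box, fixed, 90 mm deep (x) x 130 mm wide (y) x 60 mm high, known by the ROUND GRILLE on the left half of its top; its rocker is on the right half; origin: centre of its underside, x away from the robot at yaw 0. The rocker's pivot lies at (0, -32, 67) mm, its axis along y
- fan_rocker (a joint): tilt of the fan unit's rocker: 0 = off (near half, towards -x, stands up by 0.36 rad, far half level), 0.36 = on (near half pressed down level, far half up). Stays where it is left; takes about 3 N at 18 mm from the pivot, up to 8 N near the pivot
- fan_rocker_press (a point): upper face of the near half of that rocker, 18 mm from its pivot, where to press straight down; each half is 28 mm long and 34 mm wide. Off, this point is 73 mm above the bench; fully on, it is 67 mm above the bench
- lamp_unit: lamp supply: same grey box and rocker, fixed, 90 x 130 x 60 mm, known by the row of COOLING FINS on the left half of its top (fins to 75 mm height); origin and axes as the fan unit's
- lamp_rocker (a joint): tilt of the lamp supply's rocker, as fan_rocker: 0 = off, 0.36 = on
- lamp_rocker_press (a point): as fan_rocker_press, on the lamp supply: upper face of the rocker's near half, 18 mm from the pivot
- key_box: loose black box, 0.4 to 0.8 kg, 85 mm deep (x) x 125 mm wide (y) x 42 mm high, with two keys on top; origin: centre of its underside, x away from the robot at yaw 0
- start_key (a joint): travel of the ROUND start key: 0 = up, 6 mm = fully down; sprung, 1.5 N to start and 5 N fully down
- start_key_top (a point): centre of the top of the round start key, 34 mm across, 30 mm left (+y) of the box's middle, 54 mm above the bench when up
- stop_key (a joint): travel of the SQUARE stop key: 0 = up, 6 mm = down, sprung like the start key; not to be pressed
- stop_key_top (a point): centre of the top of the square stop key, 24 x 24 mm, 30 mm right (-y) of the box's middle, 54 mm above the bench
- cuvette_box: closed white plastic box with a clear cover, 62 x 82 mm, 42 mm high, standing on the left deck of the photometer; loose, to be left alone; origin: centre of its underside
- mouse: black computer mouse, 100 x 60 x 32 mm, on the bench close to the robot; loose, to be left alone; origin: centre of its underside
- vial: small jar, 28 mm across, 55 mm high, between the photometer and the boxes; loose, to be left alone; origin: centre of its underside
- pen_cup: dark metal cup with pens, 72 mm across, 90 mm high, pens to 135 mm, right of the boxes; loose, to be left alone; origin: centre of its underside
- beaker: glass beaker, 70 mm across, 90 mm high, beyond the boxes; loose, to be left alone; origin: centre of its underside
- reagent: amber bottle, 60 mm across, 120 mm high, beyond the boxes; loose, to be left alone; origin: centre of its underside
- tape: roll of tape lying flat, 70 mm across, 19 mm high; loose, to be left alone; origin: centre of its underside
There are look-alikes about, which are no part of the job. What is shaped like the key_box but blue is not meant.

How it is judged:
On the way, in this order (a step that is already met when the one before it is completed fails the run):
1. the sample lid is pushed shut (value of joint lid below 0.03 rad), for 0.1 s.
2. the fan unit's rocker is pressed to on (value of joint fan_rocker above 0.3 rad), for 0.1 s.
3. the lamp supply's rocker is pressed to on (value of joint lamp_rocker above 0.3 rad), for 0.1 s.
4. the round start key is pressed down, with the lid shut and fan and lamp on (value of joint start_key above 0.0045 m and value of joint lid below 0.03 rad and value of joint each of fan_rocker, lamp_rocker above 0.3 rad), for 0.05 s.
At the end, for the whole second after the job is handed in: The lid is shut (within 0.03 rad), both rockers are on (above 0.30 of 0.36 rad), both keys are up again (within 1.5 mm), the key box stands level within 25 mm of its first place, and every bystander stands within 30 mm of where it was (value of joint lid below 0.03 rad and value of joint each of fan_rocker, lamp_rocker above 0.3 rad and value of joint each of start_key, stop_key below 0.0015 m and distance of key_box from where it was at the start of the episode below 0.025 m and angle between key_box's own z axis and vertical below 0.1 rad and linear speed of key_box below 0.02 m/s and distance of each of cuvette_box, mouse, vial, pen_cup, beaker, reagent, tape from where it was at the start of the episode below 0.03 m and angle between each of cuvette_box, mouse, vial, pen_cup, beaker, reagent, tape's own z axis and vertical below 0.5 rad); the robot touches nothing.
It fails at once if the fan is switched on while the lid is open, or the lamp while the fan is off ((value of joint fan_rocker above 0.18 rad and value of joint lid above 0.05 rad) or (value of joint lamp_rocker above 0.18 rad and value of joint fan_rocker below 0.25 rad)).
It fails at once if the start key is pressed before the lid is shut and fan and lamp are on (value of joint start_key above 0.003 m and (value of joint any of lamp_rocker, fan_rocker below 0.25 rad or value of joint lid above 0.05 rad)).
It fails at once if the square stop key is pressed (value of joint stop_key above 0.003 m).
It fails at once if the key box is lifted, tipped or shoved (height (world z) of key_box above 0.012 m or distance of key_box from where it was at the start of the episode above 0.025 m or angle between key_box's own z axis and vertical above 0.2 rad).
It fails at once if a bystander is moved more than 30 mm, lifted or knocked over (distance of any of cuvette_box, mouse, vial, pen_cup, beaker, reagent, tape from where it was at the start of the episode above 0.03 m or angle between any of cuvette_box, mouse, vial, pen_cup, beaker, reagent, tape's own z axis and vertical above 0.5 rad).
It also fails if it takes over 61 s, if anything falls off the work surface, if the arm or the gripper's body presses on something with over 40 N, if the wrist force passes 120 N, or if a joint passes its speed limit or range.

ROBOT

A 7-joint arm with a two-finger parallel gripper is mounted at the origin on the work surface. World frame = base frame: x ahead of the robot, y to its left, z up, the work surface at z = 0. Lengths are in m, angles in rad, forces in N, time in s.
With the tool pointing down it reaches from about 0.4 to 0.85 m from the base axis. Payload 4.5 kg.
Tool frame: the origin (TCP) lies on the front face of the gripper's body, between the roots of the fingers; the fingertips stand 73 mm ahead of it and the grasp point (between the pads) lies 54 mm ahead of it; z points along the fingers, y is the line along which they close (so a half turn about z gives the same grasp; the last joint's range is limited). The gripper opens to 85 mm and grips with 20 to 120 N. Pads are 22 mm wide; open, the fingers measure 114 mm over their backs; the gripper's body (76 mm by 85 mm) begins 54 mm behind the grasp point. The pads swing forward as they close: fully open they stand 13 mm farther back than shut.
Start: joints at [-1.21, 0.689, -0.195, 1.565, 0.157, 0.902, -0.215], TCP at [0.201, 0.592, 0.304] pointing down, gripper open.
Joint ranges: [-3.01, 3.01], [-0.46, 2.08], [-1.47, 1.51], [0.13, 2.56], [-1, 4.14], [0.04, 2.09], [-2.66, 2.66]. Speed limits (rad/s): [2.57, 2.57, 3.14, 3.14, 3.14, 3.14, 3.14].

INTERFACE

Orientations are given as a unit quaternion [x, y, z, w].
In Python, from bench import get_obs, snapshot, job_done gives the robot as it stands.
- The arm moves only by the tool send_rows, never from a script. Its argument "increments" is a list of rows, each a list of 7 numbers: the shift along the tool's x, y, z in cm, then the turn, a rotation vector about the tool's x, y, z in degrees, then the opening, from 0 (shut) to 1 (fully open). A call has 1 to 12 rows; each row shifts and turns the commanded pose from where the row before left it, along the tool's axes as they then stand; what a row does not reach is not made up. A row lasts 1/8 s, in which the tool goes at most 62.5 mm and 10.7 degrees, less where a joint would pass 70% of its speed; a pose out of reach is approached as far as the arm can. A call is refused whole if a number of a shift passes 6.25 or a number of a turn 10.7, either way. A call with a gripper value outside its range is refused whole. The fingers move at their own pace and stop on an object; the grip force is fixed at half the most. Time passes only in rows, so rows that do not move let the fingers close. It gives the time, the measured TCP pose, the force, the opening and the grip force at its end, in the units of the state.
- get_obs(): the state, without advancing time (a new reading comes with each control period).
- snapshot(name): name is "side" or "top"; returns a dict with "frame" (420x560x3 uint8, red, green, blue), "range_z" (420x560 float32, m along the optical axis (not along the pixel's ray), 0 where there is no reading), "intrinsics" (3x3 intrinsics, pixels), "distortion" ([k1, k2, p1, p2, k3] as OpenCV has them; the pictures are not rectified), "world_from_camera" (4x4, takes a point from camera to world coordinates). Camera axes: x right, y down, z forward; pixel columns grow to the right and rows downward; lengths in m; the calibration is good to about 2 mm. A picture is of the moment at which its call begins.
- job_done(): hands the job in; it is judged then, once.
The state is a dict: "t": time; "q": joint angles; "qvel": joint speeds; "joint_torque": joint torques, N m; "ee_pos": TCP position; "orientation": TCP orientation; "contact_force": force on the tool from outside, world axes, zero at the start; "wrist_torque": the same for the moment, N m; "gripper_width": finger opening in m; "grip_force": force on a finger pad.
Only numpy, scipy, OpenCV 4.12 (cv2) and the standard library are available. Lean on these libraries where they do the work, as an engineer would, in place of code of your own. Each camera call takes 0.05 s, during which the arm holds its last target. There are 200 camera calls.

## Working session

There is one attempt and no reset: what is moved stays moved. The work goes in short steps, Python scripts to look and compute and a tool call to move; the robot and the scene stay as the last step left them, time stands still between calls to the robot, and variables do not carry over. Pictures are saved under pics/ and viewed, at most 10 in all, crops included, and the job is handed in when it is done.

Besides the shell and the picture viewer there is one more tool, called after "Emit:" by a JSON object that holds its "fn" and its "kwargs", one argument or row to a line. send_rows: Moves the arm, as the interface text tells. Its arguments: {"type":"object","properties":{"increments":{"type":"array"}},"required":["increments"]}

```bash
mkdir -p pics; cat > h.py <<'E'
import numpy as np, cv2, pickle
from bench import get_obs, snapshot, job_done
def snap(n,save):
    s=snapshot(n); pickle.dump(s,open(f'{save}.pkl','wb'))
    cv2.imwrite(f'pics/{save}.png',cv2.resize(s['frame'][:,:,::-1],(784,588))); return s
def load(save): return pickle.load(open(f'{save}.pkl','rb'))
def world(s,u,v,z=None):
    p=cv2.undistortPoints(np.array([[[u,v]]],float),s['intrinsics'],s['distortion'])[0,0]
    T=s['world_from_camera']; r=np.array([p[0],p[1],1.])
    if z is None:
        d=s['range_z'][int(round(v)),int(round(u))]
    else:
        d=(z-T[2,3])/(T[:3,:3]@r)[2]
    return T[:3,:3]@(r*d)+T[:3,3]
def cloud(s):
    h,w=s['range_z'].shape
    uv=np.stack(np.meshgrid(np.arange(w),np.arange(h)),-1).reshape(-1,1,2).astype(float)
    p=cv2.undistortPoints(uv,s['intrinsics'],s['distortion'])[:,0]
    d=s['range_z'].reshape(-1,1)
    P=np.hstack([p*d,d])@s['world_from_camera'][:3,:3].T+s['world_from_camera'][:3,3]
    P[d[:,0]==0]=np.nan
    return P.reshape(h,w,3)
E
python3 -c "
from h import *
for n in('top','side'):
    s=snap(n,n+'0');print(s['world_from_camera'].round(3).tolist(),s['intrinsics'].round(1).tolist())
o=get_obs();print(o['ee_pos'],o['orientation'],o['t'],o['gripper_width'])"
```

```text
[[-0.021, -0.988, 0.153, 0.322], [-1.0, 0.021, -0.005, -0.027], [0.001, -0.153, -0.988, 1.744], [0.0, 0.0, 0.0, 1.0]] [[493.6, 0.0, 274.9], [0.0, 493.6, 215.0], [0.0, 0.0, 1.0]]
[[-0.998, -0.034, 0.052, 0.511], [-0.062, 0.658, -0.75, 0.866], [-0.009, -0.752, -0.659, 0.908], [0.0, 0.0, 0.0, 1.0]] [[390.2, 0.0, 280.6], [0.0, 390.2, 207.7], [0.0, 0.0, 1.0]]
[0.20054104 0.5914767  0.30317354] [ 1.62667368e-01  9.86680638e-01 -7.99832169e-04 -8.34931545e-05] 0.1 0.08557924619691636
```

View pics/top0.png

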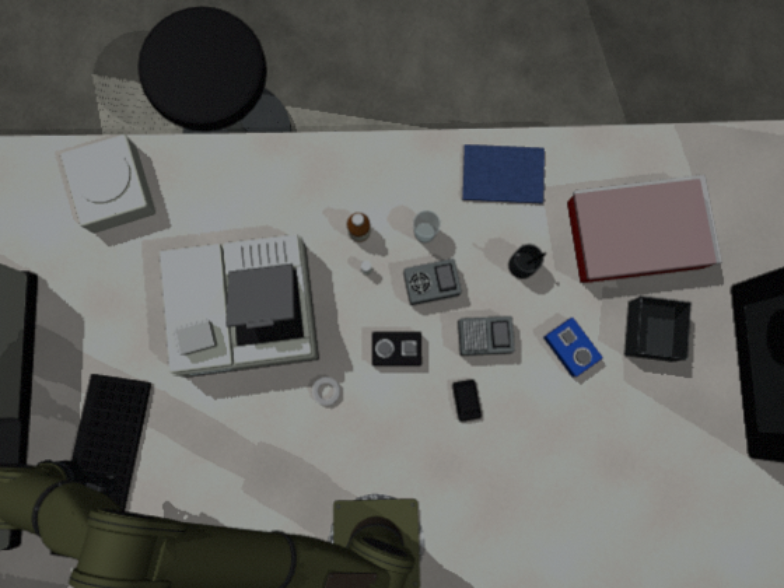

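View pics/side0.png

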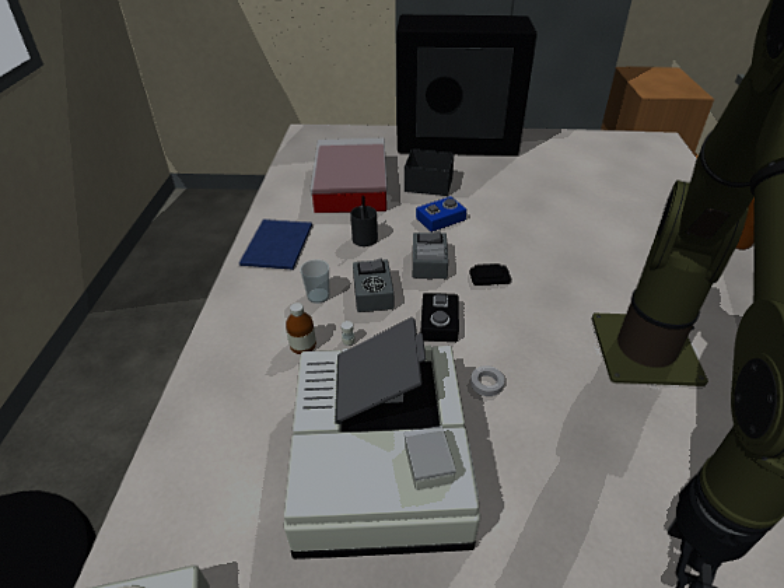

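The top picture shows the black key box at (397,348), round key at (384,348) and square at (409,348). The blue look-alike is at (573,347). The grille unit (fan) is at (432,282), the finned unit (lamp) at (487,336), and the photometer at (240,305) with its lid open. I choose the black box, and check it in one crop.

```bash
python3 -c "
from h import *
s=load('top0')
cv2.imwrite('pics/c1.png',cv2.resize(s['frame'][175:275,255:375,::-1],None,fx=6,fy=6,interpolation=cv2.INTER_CUBIC))
cv2.imwrite('pics/c2.png',cv2.resize(s['frame'][160:275,105:235,::-1],None,fx=5,fy=5,interpolation=cv2.INTER_CUBIC))
"
```

```text
(no output)
```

View pics/c1.png

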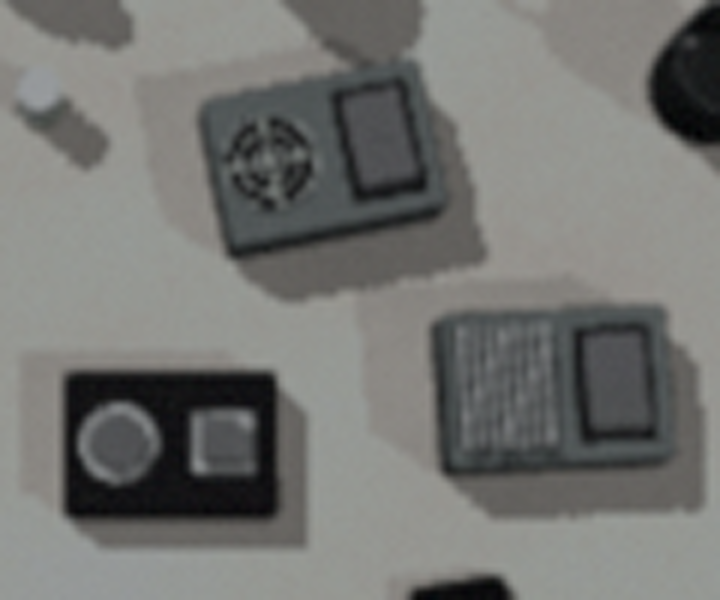

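View pics/c2.png

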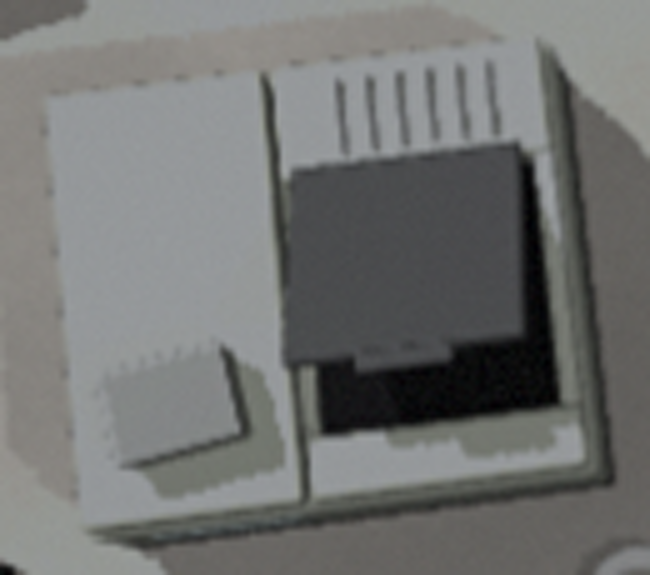

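c1 confirms the choices: round key at (119,443), square key at (224,441), fan rocker centred at (381,140), lamp rocker at (616,383). c2 shows the lid open, its front edge around (405,350).

```bash
cat > m.py <<'E'
from h import *
s=load('top0')
A=lambda x,y:((x+.5)/6-.5+255,(y+.5)/6-.5+175)
B=lambda x,y:((x+.5)/5-.5+105,(y+.5)/5-.5+160)
def box(n,c,z,f):
    P=np.array([world(s,*f(*p),z) for p in c]); tl,tr,br,bl=P
    xd=(tl+tr-bl-br)/2; yd=(tl+bl-tr-br)/2
    print(n,'c',P.mean(0).round(4),'depth',np.linalg.norm(xd).round(4),'width',np.linalg.norm(yd).round(4),'yaw',np.degrees(np.arctan2(xd[1],xd[0])).round(1),np.degrees(np.arctan2(-yd[0],yd[1])).round(1))
    return P.mean(0),np.arctan2(-yd[0],yd[1])
def off(c,a,x,y): return (c[:2]+np.array([[np.cos(a),-np.sin(a)],[np.sin(a),np.cos(a)]])@[x,y]).round(4)
for n,c,r in(('fan',[(205,100),(412,62),(440,208),(235,245)],(381,140)),('lamp',[(438,320),(664,308),(672,457),(446,467)],(616,383))):
    C,a=box(n,c,.06,A); print('  press',off(C,a,-.018,-.032),'pivot',off(C,a,0,-.032),'pivot seen',world(s,*A(*r),.069).round(4))
C,a=box('key',[(65,372),(275,372),(277,516),(66,516)],.042,A)
print('  start',off(C,a,0,.03),world(s,*A(119,443),.054).round(4),'stop',world(s,*A(224,441),.054).round(4))
C,a=box('phot',[(47,98),(541,40),(588,470),(83,522)],.14,B)
print(' hinge',off(C,a,.065,-.07),'edge shut',off(C,a,-.10,-.07))
P=cloud(s)
for p in((405,180),(405,340),(400,250),(170,200),(400,450)): 
    u,v=B(*p); print(p,P[round(v),round(u)].round(3))
for p in((119,443),(224,441),(381,110),(381,170),(390,185),(616,350),(616,420)):
    u,v=A(*p); print(p,P[round(v),round(u)].round(3))
# side view edge
s2=load('side0');
for n,x,y in(('lid front L',421,388),('lid front R',415,322),('hinge L',337,420),('hinge R',337,357)): print(n,world(s2,x/1.4,y/1.4).round(3))
E
python3 m.py
```

```text
fan c [ 0.6333 -0.1517  0.06  ] depth 0.0869 width 0.1212 yaw 9.3 9.3
  press [ 0.6207 -0.1861] pivot [ 0.6384 -0.1832] pivot seen [ 0.6388 -0.1846  0.069 ]
lamp c [ 0.4947 -0.2795  0.06  ] depth 0.0848 width 0.129 yaw 0.5 1.6
  press [ 0.4776 -0.312 ] pivot [ 0.4956 -0.3115] pivot seen [ 0.4958 -0.3129  0.069 ]
key c [ 0.4688 -0.0601  0.042 ] depth 0.0829 width 0.1211 yaw -0.8 -1.2
  start [ 0.4694 -0.0301] [ 0.4687 -0.0303  0.054 ] stop [ 0.4686 -0.0903  0.054 ]
phot c [0.5769 0.3172 0.14  ] depth 0.2854 width 0.3265 yaw 6.1 5.2
 hinge [0.648  0.2534] edge shut [0.4837 0.2384]
(405, 180) [0.636 0.254 0.165]
(405, 340) [0.522 0.24  0.236]
(400, 250) [0.584 0.251 0.198]
(170, 200) [0.631 0.413 0.137]
(400, 450) [0.463 0.261 0.136]
(119, 443) [ 0.47  -0.029  0.053]
(224, 441) [ 0.469 -0.09   0.059]
(381, 110) [ 0.656 -0.185  0.07 ]
(381, 170) [ 0.619 -0.183  0.081]
(390, 185) [ 0.614 -0.19   0.071]
(616, 350) [ 0.514 -0.313  0.07 ]
(616, 420) [ 0.473 -0.311  0.071]
lid front L [0.505 0.226 0.11 ]
lid front R [0.52  0.182 0.236]
hinge L [0.644 0.333 0.149]
hinge R [0.663 0.191 0.147]
```

Emit:
{"fn": "send_rows", "kwargs": {
  "increments": [
    [0,0,-2,0,0,-8,0],
    [0,0,-2,0,0,-8,0],
    [0,0,-2,0,0,-8,0],
    [0,0,0,0,0,0,0]
  ]
}}

```text
t: 0.6
ee_pos: [0.2008, 0.5925, 0.3649]
orientation: [-0.045, 0.999, 0.001, 0.0]
contact_force: [-0.5, -0.4, -0.4]
gripper_width: 0.0123
grip_force: 0.0
```

```bash
cat > d.py <<'E'
import sys
from h import *
from scipy.spatial.transform import Rotation as R
o=get_obs(); M=R.from_quat(o['orientation'])
t=np.array(list(map(float,sys.argv[1:4])))+[0,0,.073]
print('t',round(o['t'],2),'tip',(o['ee_pos']+M.apply([0,0,.073])).round(4),'F',o['contact_force'].round(1),'yaw-y',np.degrees(np.arctan2(-M.as_matrix()[0,1],M.as_matrix()[1,1])).round(1),'width',round(o['gripper_width'],4))
print('tool cm',(M.inv().apply(t-o['ee_pos'])*100).round(2), 'tilt', M.as_matrix()[2].round(3))
E
python3 d.py .529 .242 .28
```

```text
t 0.6 tip [0.2008 0.5927 0.2919] F [-0.5 -0.4 -0.4] yaw-y 5.2 width 0.0123
tool cm [-29.52 -37.87   1.1 ] tilt [-0.     0.003 -1.   ]
```

Emit:
{"fn": "send_rows", "kwargs": {
  "increments": [
    [-2.5,-3.2,0,0,0,0,0],
    [-2.5,-3.2,0,0,0,0,0],
    [-2.5,-3.2,0,0,0,0,0],
    [-2.5,-3.2,0,0,0,0,0],
    [-2.5,-3.2,0,0,0,0,0],
    [-2.5,-3.2,0,0,0,0,0],
    [-2.5,-3.2,0,0,0,0,0],
    [-2.5,-3.2,0,0,0,0,0],
    [-2.5,-3.2,0,0,0,0,0],
    [-2.5,-3.2,0,0,0,0,0],
    [-2.5,-3.2,0,0,0,0,0],
    [-2,-2.6,0,0,0,0,0]
  ]
}}

```text
t: 2.1
ee_pos: [0.5298, 0.2407, 0.3624]
orientation: [-0.044, 0.999, -0.001, -0.001]
contact_force: [0.2, 0.5, -0.6]
gripper_width: -0.0002
grip_force: 0.0
```

Emit:
{"fn": "send_rows", "kwargs": {
  "increments": [
    [0,0,0,0,0,0,0],
    [0,0,0,0,0,0,0]
  ]
}}

```text
t: 2.35
ee_pos: [0.5281, 0.2434, 0.363]
orientation: [-0.046, 0.999, 0.0, -0.001]
contact_force: [-1.1, -0.1, -0.6]
gripper_width: 0.0002
grip_force: 0.0
```

```bash
python3 d.py .529 .242 .152
```

```text
t 2.35 tip [0.528  0.2434 0.29  ] F [-1.1 -0.1 -0.6] yaw-y 5.3 width 0.0002
tool cm [-0.1  -0.15 13.8 ] tilt [ 0.002  0.    -1.   ]
```

Press down 13 cm, then approach in small steps.

Emit:
{"fn": "send_rows", "kwargs": {
  "increments": [
    [0,0,2,0,0,0,0],
    [0,0,2,0,0,0,0],
    [0,0,1.5,0,0,0,0],
    [0,0,1.5,0,0,0,0],
    [0,0,1.5,0,0,0,0],
    [0,0,1.5,0,0,0,0],
    [0,0,1.5,0,0,0,0],
    [0,0,1,0,0,0,0],
    [0,0,0.5,0,0,0,0],
    [0,0,0.5,0,0,0,0],
    [0,0,0,0,0,0,0]
  ]
}}

```text
t: 3.72
ee_pos: [0.5293, 0.2427, 0.2288]
orientation: [-0.046, 0.999, 0.0, 0.0]
contact_force: [0.0, -0.9, 1.4]
gripper_width: -0.0001
grip_force: 0.0
```

Emit:
{"fn": "send_rows", "kwargs": {
  "increments": [
    [0,0,0.3,0,0,0,0],
    [0,0,0.2,0,0,0,0],
    [0,0,0,0,0,0,0]
  ]
}}

```text
t: 4.1
ee_pos: [0.5293, 0.2429, 0.2247]
orientation: [-0.046, 0.999, 0.0, 0.0]
contact_force: [-1.0, -0.9, 5.3]
gripper_width: -0.0002
grip_force: 2.8
```

Emit:
{"fn": "send_rows", "kwargs": {
  "increments": [
    [0,0,0.2,0,0,0,0],
    [0,0,0.1,0,0,0,0],
    [0,0,0,0,0,0,0],
    [0,0,0,0,0,0,0]
  ]
}}

```text
t: 4.6
ee_pos: [0.5292, 0.2429, 0.2244]
orientation: [-0.046, 0.999, 0.0, 0.001]
contact_force: [-6.0, -3.3, 25.4]
gripper_width: -0.0002
grip_force: 12.8
```

Emit:
{"fn": "send_rows", "kwargs": {
  "increments": [
    [0,0,-3,0,0,0,0],
    [0,0,-3,0,0,0,0],
    [0,0,-3,0,0,0,0],
    [0,0,0,0,0,0,0]
  ]
}}

```text
t: 5.1
ee_pos: [0.5303, 0.2434, 0.3133]
orientation: [-0.046, 0.999, 0.001, 0.003]
contact_force: [0.5, 0.1, 0.0]
gripper_width: -0.0001
grip_force: 0.0
```

```bash
python3 d.py .62 -.186 .13; python3 -c "
from h import *
s=snap('side','side1'); cv2.imwrite('pics/c3.png',cv2.resize(s['frame'][220:400,180:380,::-1],None,fx=3,fy=3))"
```

```text
t 5.1 tip [0.5306 0.2436 0.2403] F [0.5 0.1 0. ] yaw-y 5.3 width -0.0001
tool cm [ -4.94 -43.61  10.95] tilt [-0.005  0.002 -1.   ]
```

View pics/c3.png

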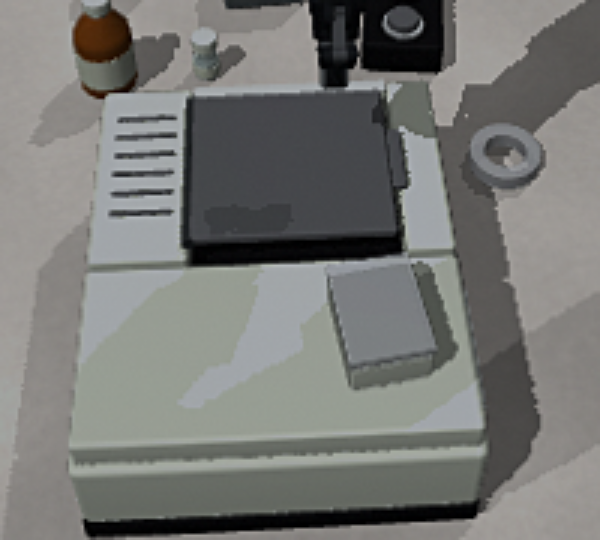

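The lid lies flat and flush at (290,165), and the stop was felt at 25 N with the tip at 0.1514 m. Next is the fan.

Emit:
{"fn": "send_rows", "kwargs": {
  "increments": [
    [-0.4,-3.7,0,0,0,0,0],
    [-0.4,-3.7,0,0,0,0,0],
    [-0.4,-3.7,0,0,0,0,0],
    [-0.4,-3.7,0,0,0,0,0],
    [-0.4,-3.7,0,0,0,0,0],
    [-0.4,-3.7,0,0,0,0,0],
    [-0.4,-3.7,0,0,0,0,0],
    [-0.4,-3.7,0,0,0,0,0],
    [-0.4,-3.7,0,0,0,0,0],
    [-0.4,-3.7,0,0,0,0,0],
    [-0.4,-3.7,0,0,0,0,0],
    [-0.5,-3,0,0,0,-4,0]
  ]
}}

```text
t: 6.65
ee_pos: [0.6174, -0.1898, 0.3092]
orientation: [-0.081, 0.997, -0.0, -0.001]
contact_force: [-0.6, 0.4, 0.4]
gripper_width: -0.0002
grip_force: 0.0
```

Emit:
{"fn": "send_rows", "kwargs": {
  "increments": [
    [0,0,4,0,0,0,0],
    [0,0,4,0,0,0,0],
    [0,0,3,0,0,0,0],
    [0,0,0,0,0,0,0],
    [0,0,0,0,0,0,0]
  ]
}}

```text
t: 7.28
ee_pos: [0.6185, -0.1879, 0.2014]
orientation: [-0.081, 0.997, -0.0, 0.0]
contact_force: [-0.4, -0.1, 0.0]
gripper_width: -0.0003
grip_force: 0.0
```

```bash
python3 d.py .620 -.187 .067
```

```text
t 7.28 tip [ 0.6186 -0.1879  0.1284] F [-0.4 -0.1  0. ] yaw-y 9.3 width -0.0003
tool cm [-0.16  0.07  6.14] tilt [-0.001 -0.    -1.   ]
```

Emit:
{"fn": "send_rows", "kwargs": {
  "increments": [
    [-0.15,0,2,0,0,0,0],
    [0,0,2,0,0,0,0],
    [0,0,0.8,0,0,0,0],
    [0,0,0.4,0,0,0,0],
    [0,0,0.3,0,0,0,0],
    [0,0,0.3,0,0,0,0],
    [0,0,0.3,0,0,0,0],
    [0,0,0,0,0,0,0],
    [0,0,0,0,0,0,0]
  ]
}}

```text
t: 8.4
ee_pos: [0.62, -0.1876, 0.1398]
orientation: [-0.081, 0.997, 0.0, 0.001]
contact_force: [-0.7, 0.0, -0.6]
gripper_width: -0.0
grip_force: 0.0
```

Emit:
{"fn": "send_rows", "kwargs": {
  "increments": [
    [0,0,0.2,0,0,0,0],
    [0,0,0.1,0,0,0,0],
    [0,0,0,0,0,0,0],
    [0,0,0,0,0,0,0]
  ]
}}

```text
t: 8.9
ee_pos: [0.6201, -0.1876, 0.1396]
orientation: [-0.081, 0.997, -0.0, 0.001]
contact_force: [-4.6, 1.4, 18.1]
gripper_width: 0.0
grip_force: 9.1
```

The stop is reached with the tip at 66.6 mm and 18 N. Up, and over to the lamp.

Emit:
{"fn": "send_rows", "kwargs": {
  "increments": [
    [0,0,-2.5,0,0,0,0],
    [0,0,-2.5,0,0,0,0],
    [0,0,-1,0,0,8,0],
    [0,0,0,0,0,0,0],
    [0,0,0,0,0,0,0]
  ]
}}

```text
t: 9.52
ee_pos: [0.6193, -0.1876, 0.1962]
orientation: [-0.012, 1.0, 0.0, -0.0]
contact_force: [0.0, -0.2, 0.0]
gripper_width: 0.0001
grip_force: 0.0
```

```bash
python3 d.py .477 -.3125 .12
```

```text
t 9.53 tip [ 0.6192 -0.1876  0.1232] F [ 0.  -0.2  0. ] yaw-y 1.4 width 0.0001
tool cm [ 14.53 -12.13   0.33] tilt [ 0.001  0.    -1.   ]
```

Emit:
{"fn": "send_rows", "kwargs": {
  "increments": [
    [3.5,-2,0,0,0,0,0],
    [3.5,-2,0,0,0,0,0],
    [3.5,-3,0,0,0,0,0],
    [3,-3,0,0,0,0,0],
    [1,-2.1,0,0,0,0,0],
    [0,0,0,0,0,0,0],
    [0,0,0,0,0,0,0]
  ]
}}

```text
t: 10.4
ee_pos: [0.4783, -0.3104, 0.1965]
orientation: [-0.012, 1.0, 0.001, 0.0]
contact_force: [0.1, 0.6, 0.3]
gripper_width: 0.0002
grip_force: 0.0
```

```bash
python3 d.py .477 -.3125 .067; python3 -c "
from h import *
s=snap('side','side2'); cv2.imwrite('pics/c4.png',cv2.resize(s['frame'][150:260,220:380,::-1],None,fx=4.5,fy=4.5))"
```

```text
t 10.4 tip [ 0.4783 -0.3102  0.1235] F [0.1 0.6 0.3] yaw-y 1.4 width 0.0002
tool cm [ 0.14 -0.22  5.65] tilt [-0.001  0.002 -1.   ]
```

View pics/c4.png

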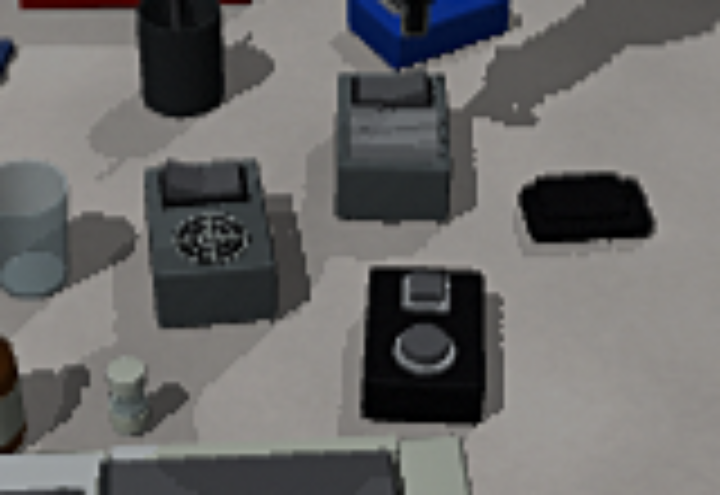

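The fan rocker at (203,183) now has its far (left) half raised, so the fan is on. The lamp rocker at (393,88) still has its near half raised. I press the lamp now.

Emit:
{"fn": "send_rows", "kwargs": {
  "increments": [
    [0.15,-0.2,2,0,0,0,0],
    [0,0,1.5,0,0,0,0],
    [0,0,0.8,0,0,0,0],
    [0,0,0.4,0,0,0,0],
    [0,0,0.3,0,0,0,0],
    [0,0,0.3,0,0,0,0],
    [0,0,0.3,0,0,0,0],
    [0,0,0,0,0,0,0],
    [0,0,0,0,0,0,0]
  ]
}}

```text
t: 11.58
ee_pos: [0.4763, -0.3142, 0.1409]
orientation: [-0.011, 1.0, -0.0, 0.001]
contact_force: [0.6, -0.5, -0.0]
gripper_width: 0.0002
grip_force: 0.0
```

Emit:
{"fn": "send_rows", "kwargs": {
  "increments": [
    [0,0,0.2,0,0,0,0],
    [0,0,0.1,0,0,0,0],
    [0,0,0,0,0,0,0],
    [0,0,0,0,0,0,0]
  ]
}}

```text
t: 12.08
ee_pos: [0.4764, -0.3142, 0.1396]
orientation: [-0.011, 1.0, -0.001, 0.001]
contact_force: [-2.5, 0.6, 15.6]
gripper_width: -0.0
grip_force: 7.5
```

Emit:
{"fn": "send_rows", "kwargs": {
  "increments": [
    [0,0,-2.5,0,0,0,0],
    [0,0,-2.5,0,0,0,0],
    [0,0,-1,0,0,2,0],
    [0,0,0,0,0,0,0],
    [0,0,0,0,0,0,0]
  ]
}}

```text
t: 12.7
ee_pos: [0.4754, -0.3138, 0.197]
orientation: [0.006, 1.0, 0.0, -0.001]
contact_force: [-0.2, 0.3, -0.4]
gripper_width: 0.0
grip_force: 0.0
```

```bash
python3 d.py .4690 -.0302 .1
```

```text
t 12.7 tip [ 0.4753 -0.3137  0.124 ] F [-0.2  0.3 -0.4] yaw-y -0.7 width 0.0
tool cm [ 0.99 28.34  2.42] tilt [ 0.001  0.001 -1.   ]
```

Emit:
{"fn": "send_rows", "kwargs": {
  "increments": [
    [0.1,3.5,0,0,0,0,0],
    [0.1,3.5,0,0,0,0,0],
    [0.1,3.5,0,0,0,0,0],
    [0.1,3.5,0,0,0,0,0],
    [0.1,3.5,0,0,0,0,0],
    [0.1,3.5,0,0,0,0,0],
    [0.1,3.5,0,0,0,0,0],
    [0.2,2.5,0,0,0,0,0],
    [0.1,1.3,0,0,0,0,0],
    [0,0,0,0,0,0,0],
    [0,0,0,0,0,0,0]
  ]
}}

```text
t: 14.08
ee_pos: [0.4694, -0.0322, 0.1977]
orientation: [0.007, 1.0, -0.0, -0.0]
contact_force: [-0.1, 0.0, -0.5]
gripper_width: -0.0002
grip_force: 0.0
```

```bash
python3 d.py .4690 -.0302 .054; python3 -c "
from h import *
s=snap('side','side3'); cv2.imwrite('pics/c5.png',cv2.resize(s['frame'][150:260,220:380,::-1],None,fx=4.5,fy=4.5))"
```

```text
t 14.07 tip [ 0.4693 -0.0323  0.1247] F [-0.1  0.  -0.5] yaw-y -0.8 width -0.0002
tool cm [0.04 0.21 7.07] tilt [ 0.    -0.001 -1.   ]
```

View pics/c5.png

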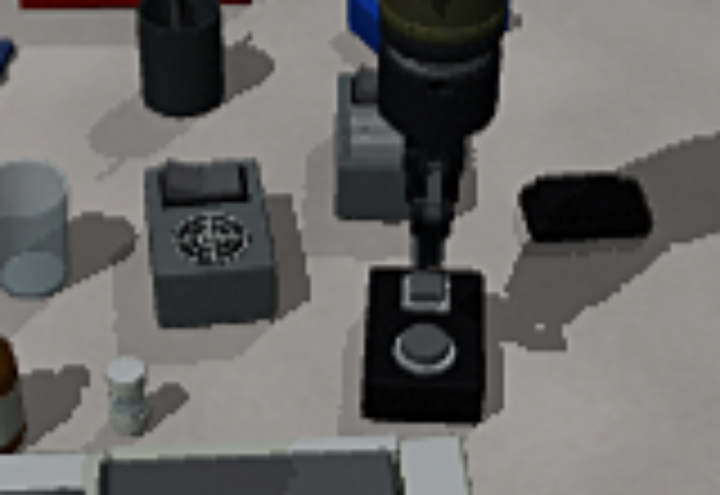

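The key box is unmoved, with the tip over the round key (parallax). Now I press it: key top at 54 mm, fully down at 48 mm.

Emit:
{"fn": "send_rows", "kwargs": {
  "increments": [
    [0,0.2,3,0,0,0,0],
    [0,0,2.5,0,0,0,0],
    [0,0,0.8,0,0,0,0],
    [0,0,0.3,0,0,0,0],
    [0,0,0.3,0,0,0,0],
    [0,0,0.3,0,0,0,0],
    [0,0,0.3,0,0,0,0],
    [0,0,0,0,0,0,0],
    [0,0,0,0,0,0,0]
  ]
}}

```text
t: 15.25
ee_pos: [0.4699, -0.029, 0.1232]
orientation: [0.006, 1.0, -0.0, 0.001]
contact_force: [0.7, 0.2, 3.6]
gripper_width: 0.0
grip_force: 1.7
```

```bash
python3 d.py .4690 -.0302 .048
```

```text
t 15.25 tip [ 0.47   -0.029   0.0502] F [0.7 0.2 3.6] yaw-y -0.7 width 0.0
tool cm [ 0.09 -0.13  0.22] tilt [-0.001 -0.    -1.   ]
```

Emit:
{"fn": "send_rows", "kwargs": {
  "increments": [
    [0,0,0.2,0,0,0,0],
    [0,0,0.2,0,0,0,0],
    [0,0,0,0,0,0,0],
    [0,0,0,0,0,0,0]
  ]
}}

```text
t: 15.75
ee_pos: [0.4698, -0.0289, 0.1204]
orientation: [0.006, 1.0, -0.0, 0.001]
contact_force: [-1.7, -0.7, 23.2]
gripper_width: -0.0002
grip_force: 11.1
```

Emit:
{"fn": "send_rows", "kwargs": {
  "increments": [
    [0,0,-0.5,0,0,0,0],
    [0,0,-1.5,0,0,0,0],
    [0,0,-4,0,0,0,0],
    [0,0,-4,0,0,0,0],
    [0,0,-4,0,0,0,0],
    [0,0,-4,0,0,0,0],
    [0,0,0,0,0,0,0],
    [0,0,0,0,0,0,0]
  ]
}}

```text
t: 16.75
ee_pos: [0.4687, -0.0289, 0.2981]
orientation: [0.006, 1.0, -0.0, -0.001]
contact_force: [-0.4, -0.5, 0.2]
gripper_width: -0.0005
grip_force: 0.0
```

```bash
python3 -c "
from h import *
s=snap('side','side4'); cv2.imwrite('pics/c6.png',cv2.resize(s['frame'][150:260,220:380,::-1],None,fx=4.5,fy=4.5))
print(get_obs()['contact_force'])"
```

```text
[-0.27320291 -1.05083023  0.15323786]
```

View pics/c6.png

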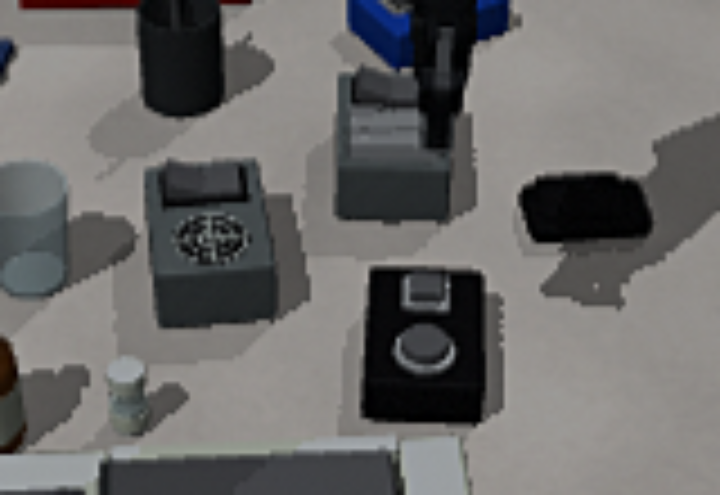

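The key was pressed to its stop (23 N, tip at 47.4 mm) and is up again. The lamp rocker at (370,85) has its far half raised, the fan is on, and nothing has moved.

```bash
python3 -c "
from h import *
print(job_done())"
```

```text
the job is handed in; nothing more can be done
None
```

The job is handed in; no verdict came back. The lid was pushed shut, the fan and lamp rockers pressed on, and the start key pressed and released, in that order, each felt at its stop, and the arm touched nothing at the end (about 17 s of the 61 s used).

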